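Wind back the grease dispenser and take its filler cap off

TASK

The bench grease dispenser is to be refilled: first wind its handwheel anticlockwise (seen from above) by the crank knob all the way to its end stop, a little over one full turn, to draw the plunger back. Then find out which way the filler cap unlocks - it is a bayonet cap that may be of either hand, so try one way and then the other - and lift it straight off. Finish while holding the cap up level in the gripper, about 10 cm above where it sat, and leave the grease jar, the tin and the pliers alone.

Things in the scene. Friction and masses are not known exactly. Their poses are not given: they have to be found in the camera images.
- dispenser: Grey grease dispenser, fixed, standing askew: base plate 105 (x) x 240 (y) x 12 mm. Origin: centre of the base's underside; z up. On its +y half (farther from the robot) a round reservoir, axis 70 mm along +y, with an aluminium neck 76 mm across, top 85 mm above the bench; on its -y half a gear housing (74 x 74 mm, top at 77 mm) that carries the handwheel, axis 70 mm along -y.
- wheel_axis (a point): Point on the upright axis of the handwheel, 119 mm above the bench, level with crank_grip. The handwheel is a dark steel disc 96 mm across, its rim's top 97 mm and hub's top 103 mm above the bench; the hub is 36 mm across.
- crank_grip (a point): Point on the axis of the upright black crank knob on the handwheel, about half-way up: the knob is 16 mm across, from 99 to 135 mm above the bench, this point at 119 mm, 38 mm from the wheel's axis. The knob spins freely on its pin, so a gripper that holds it from above need not turn while it goes round.
- handwheel (a joint): Angle of the handwheel, rad, growing anticlockwise seen from above; at 0 the knob lies on the dispenser's -x side of the wheel axis, at angle a it has turned by a about z. It starts between -0.7 and 0.3 and its end stop is at 6.7. Light friction (about 2 N at the knob); it stays where it is left.
- filler_cap: Aluminium filler cap, 90 g. Origin: centre of the upright round grip on its top, 30 mm across, 32 mm tall; 108 mm above the bench when seated. Below it a round flange 72 mm across, top 16 mm and underside 23 mm below the origin, resting on the neck, with a dark index mark along the cap's +x. Under it a cross-bar 52 x 8 mm along x, reaching 39.5 mm below the origin, that locks under ledges.
- neck_top (a point): Centre of the neck's top rim, 85 mm above the bench, on the cap's axis (fixed). The seated cap's x starts within 6 degrees of the dispenser's x. One way round (unmarked, varies) it meets a hard stop 8 degrees from the dispenser's x; the other way it turns almost without resistance to a hard stop at 47 degrees, and from 35 degrees to that stop it lifts straight out; elsewhere it rises only 1.5 mm.
- grease_jar: Bystander: grease jar 67 mm across, 66 mm high, standing to the left beyond the dispenser. Origin at the centre of its underside.
- flux_tin: Bystander: small round tin 44 mm across, 20 mm high, lying in front of the dispenser, on the robot's side. Origin at the centre of its underside.
- pliers: Bystander: pliers 140 mm long, 10 mm high, lying to the right beyond the dispenser. Origin at the centre of the underside.
Not all that is in view belongs to the job. What is meant by the filler_cap is not green, pink or red, and is the smaller of those in its own colour.

How it is judged:
On the way, in this order (a step that is already met when the one before it is completed fails the run):
1. the handwheel is wound to its end stop while the cap is still in place (value of joint handwheel above 6.4 rad and distance between filler_cap and neck_top below 0.03 m), for 0.1 s.
2. the cap is lifted out of the neck (z of filler_cap in the frame of neck_top above 0.045 m), for 0.1 s.
At the end, for the whole second after the job is handed in: The handwheel stands within 0.3 rad of its end stop (6.7 rad), and the fingers hold the cap still and level (within 20 degrees), its grip's centre at least 62 mm higher than when seated and nothing of it touching the dispenser (value of joint handwheel above 6.4 rad and height (world z) of filler_cap above 0.17 m and angle between filler_cap's own z axis and vertical below 0.35 rad and contact force between filler_cap and the fingers above 2 N and contact force between filler_cap and dispenser below 0.1 N and linear speed of filler_cap below 0.03 m/s); the arm keeps its last pose, push and grip.
It fails at once if the grease jar was moved more than 30 mm (distance of grease_jar from where it was at the start of the episode above 0.03 m).
It fails at once if the tin was moved more than 30 mm (distance of flux_tin from where it was at the start of the episode above 0.03 m).
It fails at once if the pliers were moved more than 30 mm (distance of pliers from where it was at the start of the episode above 0.03 m).
It also fails if it takes over 61 s, if anything falls off the work surface, if the arm or the gripper's body presses on something with over 40 N, if the wrist force passes 120 N, or if a joint passes its speed limit or range.

ROBOT

A 6-joint arm with a two-finger parallel gripper is mounted at the origin on a cart in front of the work surface, level with it; the furniture and walls round the work are solid. World frame = base frame: x ahead of the robot, y to its left, z up, the work surface at z = 0. Lengths are in m, angles in rad, forces in N, time in s.
With the tool pointing down it reaches from about 0.3 to 0.825 m from the base axis. Payload 5.4 kg.
Tool frame: the origin (TCP) lies at the very end of the fingers, on their centre line; the grasp point (between the pads) lies 19 mm behind it; z points along the fingers, y is the line along which they close (so a half turn about z gives the same grasp; the last joint's range is limited). The gripper opens to 92 mm and grips with 3 to 60 N. Pads are 20 mm wide; open, the fingers measure 128 mm over their backs; the gripper's body (75 mm by 189 mm) begins 69 mm behind the grasp point.
Start: joints at [1.081, 0.158, 1.597, -0, 1.386, -0.21], TCP at [0.159, 0.553, 0.215] pointing down, gripper open.
Joint ranges: [-2.91, 2.91], [-0.94, 2.29], [0.18, 2.7], [-1.29, 4.43], [0.17, 2.64], [-3, 3]. Speed limits (rad/s): [2.57, 2.57, 3.14, 3.14, 3.14, 3.14].

INTERFACE

Orientations are given as a rotation vector (axis times angle).
In Python, from workcell import bot gives the robot as it stands. Calls block until the motion is done:
- bot.goto(position, orientation): joint-space move of the TCP to a pose.
- bot.line_to(position, rot=None, max_speed=0.15): straight line of the TCP; rot=None keeps the orientation; max_speed is the mean speed in m/s.
- bot.set_joints(angles): joint-space move.
- bot.set_gripper(opening, newtons=None): opening from 0.0 (shut) to 1.0 (fully open); newtons is the grip in N (None keeps the last); returns when the fingers have stopped.
- bot.hold(seconds).
- bot.inverse_kinematics(position, orientation): joint angles nearest the present ones, or None.
- bot.read_camera(name): name is "side" or "top" or "wrist"; returns a dict with "pixels" (400x640x3 uint8, blue, green, red), "fx", "fy", "cx", "cy" (pixels), "R" (3x3) and "t" (3): a world point X has camera coordinates R X + t. Camera axes: x right, y down, z forward; pixel columns grow to the right and rows downward; lengths in m; the calibration is good to about 2 mm. A picture is of the moment at which its call begins. There is no depth.
A pose or a line that the arm cannot do raises bot.MotionError and nothing moves.
- bot.job_done(): hands the job in; it is judged then, once.
Readings, each from a call of its own:
- bot.current_clock(): time.
- bot.current_joints(): joint angles.
- bot.current_joint_vel(): joint speeds.
- bot.current_effort(): joint torques, N m.
- bot.current_ee_pos(): TCP position.
- bot.current_tool_rot(): TCP orientation.
- bot.current_contact_force(): force on the tool from outside, world axes, zero at the start.
- bot.current_ft_torque(): the same for the moment, N m.
- bot.current_opening(): opening from 0.0 (shut) to 1.0 (fully open).
- bot.current_grip_force(): force on a finger pad.
Only numpy, scipy, OpenCV 4.12 (cv2) and the standard library are available. Lean on these libraries where they do the work, as an engineer would, in place of code of your own. Each camera call takes 0.05 s, during which the arm holds its last target. There are 200 camera calls.

## Working session

There is one attempt and no reset: what is moved stays moved. The work goes in short steps, each a Python script; the robot and the scene stay as the last script left them, time stands still between calls to the robot, and variables do not carry over. Pictures are saved under pics/ and viewed, at most 10 in all, crops included, and the job is handed in when it is done.

```bash
mkdir -p pics; ls; python3 - <<'E'
from workcell import bot
import cv2,numpy as np
for n in("top","side"):
    c=bot.read_camera(n);cv2.imwrite(f"pics/{n}0.png",c["pixels"]);print(n,c["fx"],c["fy"],c["cx"],c["cy"],np.round(c["R"],3).tolist(),np.round(c["t"],3))
print(bot.current_clock(),bot.current_tool_rot())
E
```

```text
pics
top 465.9496726437022 465.9496726437022 322.25121142056673 198.37847544838255 [[-0.004, -0.999, -0.037], [-0.981, 0.011, -0.194], [0.194, 0.035, -0.98]] [-0.202  0.565  0.886]
side 430.95705708480494 430.95705708480494 315.9891363241204 200.12787165395295 [[0.969, -0.245, 0.025], [-0.086, -0.434, -0.897], [0.231, 0.867, -0.441]] [-0.589  0.045  0.958]
0.1 [-4.38026797e-01 -3.11031848e+00  2.43784652e-03]
```

View pics/top0.png

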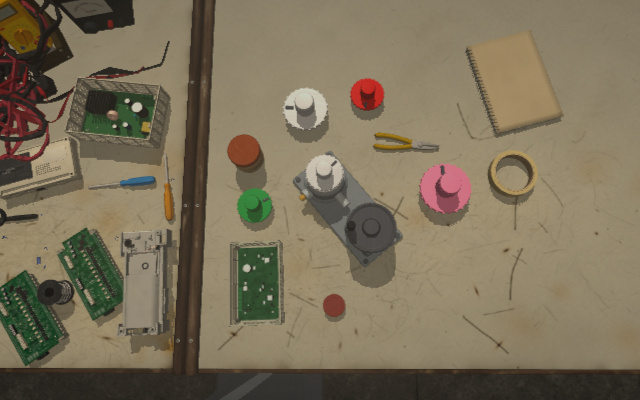

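View pics/side0.png

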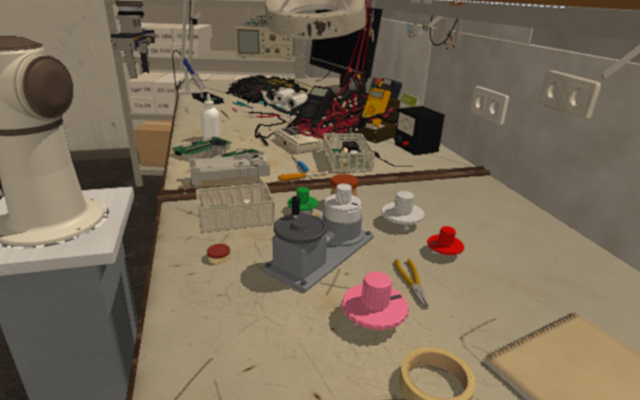

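The filler cap is the white one on the dispenser, at top (324,172) and side (344,195). The wheel hub is near top (371,228), with the black knob at top (351,230) and side (295,207). I'll enlarge both views for exact pixels.

```bash
python3 - <<'E'
import cv2,numpy as np
a=cv2.imread("pics/top0.png")[145:270,290:410];b=cv2.imread("pics/side0.png")[175:300,260:380]
f=lambda i:cv2.resize(i,(400,417),interpolation=cv2.INTER_CUBIC)
cv2.imwrite("pics/crop0.png",np.hstack([f(a),f(b)]))
E
```

```text
(no output)
```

View pics/crop0.png

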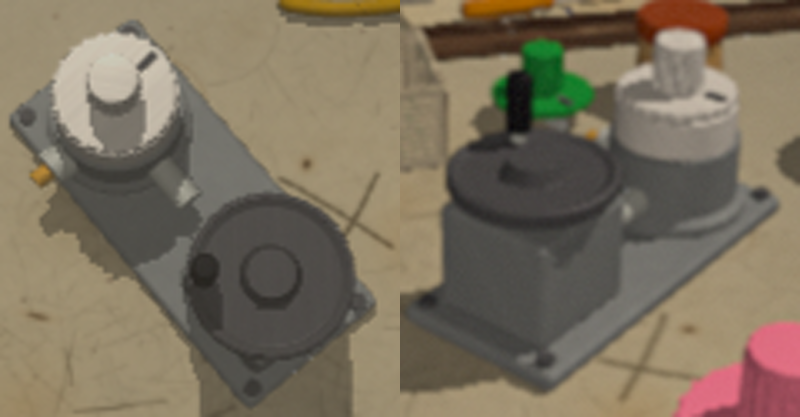

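The crops show the grip top at crop (113,79) and (681,38), the knob top at (204,268) and (518,73), and the hub at (271,272) and (526,163). Next step is to triangulate these.

```bash
cat > h.py <<'E'
from workcell import bot
import cv2,numpy as np
from scipy.spatial.transform import Rotation as Ro
def P(c): return np.array([[c["fx"],0,c["cx"]],[0,c["fy"],c["cy"]],[0,0,1]])@np.c_[c["R"],c["t"]]
def tri(c1,p1,c2,p2):
    X=cv2.triangulatePoints(P(c1),P(c2),np.array(p1,float).reshape(2,1),np.array(p2,float).reshape(2,1)); return X[:3,0]/X[3,0]
def ray(c,p,z):
    d=np.array([(p[0]-c["cx"])/c["fx"],(p[1]-c["cy"])/c["fy"],1]); R=np.array(c["R"]);o=-R.T@c["t"];d=R.T@d
    return o+d*(z-o[2])/d[2]
def down(yaw): # tool z down, tool y axis along horizontal angle yaw
    y=np.array([np.cos(yaw),np.sin(yaw),0]);z=np.array([0,0,-1.]);return Ro.from_matrix(np.c_[np.cross(y,z),y,z]).as_rotvec()
E
python3 - <<'E'
from h import *
t=bot.read_camera("top");s=bot.read_camera("side")
T=lambda x,y:(290+x*.3,145+y*.29976);S=lambda x,y:(260+(x-400)*.3,175+y*.29976)
for n,a,b,z in(("cap",(113,79),(681,38),.124),("knob",(204,268),(518,73),.135),("hub",(271,272),(526,163),.103)):
    print(n,tri(t,T(*a),s,S(*b)).round(4),ray(t,T(*a),z).round(4),ray(s,S(*b),z).round(4))
for p in((156,54),(139,69)): print("mark",ray(t,T(*p),.092).round(4))
for p in((130,28),(28,118),(253,388),(358,300)): print("bolt",ray(t,T(*p),.015).round(4))
E
```

```text
cap [ 0.6072 -0.2125  0.1248] [ 0.6057 -0.2121  0.124 ] [ 0.61   -0.2102  0.124 ]
knob [ 0.4979 -0.2615  0.1353] [ 0.4966 -0.2613  0.135 ] [ 0.4997 -0.2607  0.135 ]
hub [ 0.4975 -0.2996  0.1004] [ 0.4984 -0.2996  0.103 ] [ 0.4951 -0.3042  0.103 ]
mark [ 0.6289 -0.2364  0.092 ]
mark [ 0.62   -0.2263  0.092 ]
bolt [ 0.6681 -0.2197  0.015 ]
bolt [ 0.6098 -0.1547  0.015 ]
bolt [ 0.4393 -0.2931  0.015 ]
bolt [ 0.4926 -0.3586  0.015 ]
```

```bash
python3 - <<'E'
from h import *
K=np.array([.498,-.2613])
best=None
for yaw in np.radians(np.arange(-180,180,15)):
    q=bot.inverse_kinematics([*K,.2],down(yaw))
    if q is not None and (best is None or abs(q[5])<abs(best[1][5])): best=(yaw,q)
yaw=best[0];print(np.degrees(yaw),np.round(best[1],2))
bot.set_gripper(.55,40)
bot.goto([*K,.21],down(yaw))
c=bot.read_camera("wrist");cv2.imwrite("pics/w1.png",c["pixels"])
np.savez("w1.npz",**{k:c[k] for k in("fx","fy","cx","cy","R","t")},yaw=yaw)
print(bot.current_clock(),bot.current_ee_pos(),bot.current_contact_force().round(2) if hasattr(bot.current_contact_force(),'round') else bot.current_contact_force())
E
```

```text
-45.0 [-0.7   0.14  1.65 -0.    1.35  0.09]
4.0917 [ 0.49827019 -0.26067312  0.20997496] [ 0.46 -1.09 -0.44]
```

View pics/w1.png

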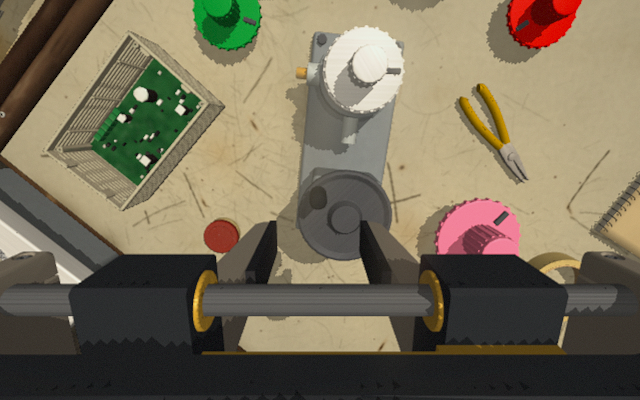

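The wrist view has the knob at (317,197) between the fingers, the hub at (345,217) and the cap grip top at (371,63). I'll check these rays against the estimate, grip the knob and test a first arc.

```bash
cat > wind.py <<'E'
from h import *
def arc(C,r,a0,a1,step=.3,z=.108,v=.1,stop=None,log=True):
    n=int(np.ceil(abs(a1-a0)/step))
    for a in np.linspace(a0,a1,n+1)[1:]:
        u=np.array([np.cos(a),np.sin(a)])
        bot.line_to([*(C+r*u),z],max_speed=v)
        f=np.array(bot.current_contact_force());p=np.array(bot.current_ee_pos())
        ft=f[:2]@[-u[1],u[0]]
        if log: print(round(a,2),"fr %.1f ft %.1f fz %.1f"%(f[:2]@u,ft,f[2]),"err mm",((p[:2]-C-r*u)*1e3).round(1))
        if np.linalg.norm(f)>45 or(stop and ft<-stop): print("STOP",a);break
    return a
E
python3 - <<'E'
from wind import *
w=dict(np.load("w1.npz"));
print("knob",ray(w,(317,197),.135).round(4),"hub",ray(w,(345,217),.103).round(4),"cap",ray(w,(371,63),.124).round(4),"mark",ray(w,(400,71),.092).round(4),ray(w,(388,71),.092).round(4))
K=np.array([.498,-.2613]);C=np.array([.4975,-.2996])
bot.line_to([*K,.108])
print(bot.current_contact_force())
bot.set_gripper(0,30)
print(bot.current_opening()*92,bot.current_grip_force(),bot.current_contact_force(),bot.current_ee_pos())
a=np.arctan2(*(K-C)[::-1])
print(arc(C,.038,a,a+1.2))
print(bot.current_clock())
E
```

```text
knob [ 0.5018 -0.2573  0.135 ] hub [ 0.5011 -0.2965  0.103 ] cap [ 0.6084 -0.2116  0.124 ] mark [ 0.6302 -0.2347  0.092 ] [ 0.6225 -0.227   0.092 ]
[ 0.3195197  -0.20454671  0.54088644]
14.866218728612148 30.000495691783726 [-1.1927281   0.0443312   2.49352624] [ 0.49804719 -0.26119261  0.10822082]
1.86 fr 2.4 ft 0.9 fz 4.6 err mm [-0.5  0.1]
2.16 fr 2.7 ft 2.2 fz 5.1 err mm [-0.5 -0.2]
2.46 fr 3.1 ft 1.8 fz 5.2 err mm [-0.4 -0.5]
2.76 fr 2.5 ft 1.6 fz 5.4 err mm [-0.  -0.7]
2.757742238070651
6.6167
```

```bash
python3 - <<'E'
from wind import *
C=np.array([.4975,-.2996])
a=arc(C,.038,2.7577,8.6,step=.35,v=.12)
a=arc(C,.038,a,9.15,step=.06,v=.06,stop=14)
print(a,bot.current_opening()*92,bot.current_clock())
E
```

```text
3.1 fr 1.6 ft 1.3 fz 3.9 err mm [ 0.3 -0.8]
3.45 fr 0.4 ft 2.4 fz 3.2 err mm [ 0.7 -0.5]
3.79 fr -1.1 ft 1.5 fz 3.5 err mm [ 0.7 -0. ]
4.13 fr -2.2 ft 1.4 fz 3.5 err mm [0.5 0.3]
4.48 fr 0.1 ft 1.8 fz 4.5 err mm [0.4 0.4]
4.82 fr -0.4 ft 1.9 fz 4.7 err mm [0.2 0.4]
5.16 fr 0.9 ft 2.2 fz 4.0 err mm [0.2 0.3]
5.51 fr 0.9 ft 2.1 fz 4.5 err mm [0.2 0.3]
5.85 fr 2.1 ft 1.9 fz 4.8 err mm [0.2 0.3]
6.19 fr 2.1 ft 0.7 fz 4.8 err mm [0.3 0.6]
6.54 fr 3.5 ft 1.6 fz 4.0 err mm [0.2 0.8]
6.88 fr 3.2 ft 2.0 fz 5.9 err mm [-0.2  1.1]
7.23 fr 3.4 ft 2.4 fz 7.5 err mm [-0.7  1. ]
7.57 fr 3.0 ft 1.8 fz 8.4 err mm [-1.1  0.8]
7.91 fr 1.5 ft 3.2 fz 8.2 err mm [-1.4  0.3]
8.26 fr -0.4 ft 1.4 fz 7.2 err mm [-1.4 -0.4]
8.6 fr -0.9 ft 1.9 fz 5.9 err mm [-1.1 -0.9]
8.65 fr -1.0 ft -0.3 fz 6.1 err mm [-0.6 -0.5]
8.71 fr -1.7 ft -0.9 fz 5.7 err mm [-0.4 -0.4]
8.76 fr -2.3 ft -1.6 fz 5.8 err mm [-0.3 -0.3]
8.82 fr -1.8 ft -1.1 fz 5.5 err mm [-0.3 -0.4]
8.88 fr -1.7 ft -1.0 fz 5.6 err mm [-0.2 -0.4]
8.93 fr -1.9 ft -1.9 fz 4.9 err mm [-0.1 -0.3]
8.98 fr -2.9 ft -7.4 fz 5.7 err mm [0.7 1.5]
9.04 fr -3.8 ft -12.9 fz 9.1 err mm [1.5 3.2]
9.1 fr -4.1 ft -18.9 fz 10.2 err mm [2.1 5. ]
STOP 9.095
9.095 14.917710998241319 13.2583
```

```bash
python3 - <<'E'
from wind import *
C=np.array([.4975,-.2996]);yaw=np.radians(-45)
arc(C,.038,9.095,8.96,v=.06)
bot.set_gripper(.45)
p=bot.current_ee_pos();bot.line_to([p[0],p[1],.21])
G=np.array([.6074,-.2122])
bot.line_to([*G,.19],down(yaw))
c=bot.read_camera("top");cv2.imwrite("pics/t2.png",c["pixels"])
bot.set_gripper(.6)
bot.line_to([*G,.098]);print(bot.current_contact_force())
bot.set_gripper(0,35)
T0=np.array(bot.current_ft_torque());print(bot.current_opening()*92,bot.current_grip_force(),bot.current_contact_force(),T0,bot.current_ee_pos())
for d in(3,6,9,12,15,18):
    bot.line_to([*G,.098],down(yaw+np.radians(d)))
    t=np.array(bot.current_ft_torque());print(d,t.round(3),np.round(bot.current_contact_force(),1),np.degrees(Ro.from_rotvec(bot.current_tool_rot()).as_matrix()[:2,1]@[0,1]).round(2))
    if abs(t[2]-T0[2])>.25: break
print(bot.current_clock())
E
```

```text
8.96 fr -1.4 ft -4.5 fz 4.9 err mm [0.3 0.7]
[-0.39989282  0.89869655  0.17764236]
29.71426815015456 35.00102162361145 [-1.51290234  0.73515974  3.35526681] [0.13479283 0.33392385 0.04280247] [ 0.60766418 -0.21229585  0.0986936 ]
3 [0.193 0.307 0.073] [-1.4  1.4  5.3] -38.38
6 [ 0.239  0.199 -0.616] [-0.1  2.1  5.6] -36.2
18.35
```

It met the hard stop at about +4–6° anticlockwise, so the cap unlocks clockwise.

```bash
python3 - <<'E'
from wind import *
yaw=np.radians(-45);G=np.array([.6074,-.2122])
for d in(3,-5,-15,-25,-33,-40,-44,-47,-50,-52,-54):
    bot.line_to([*G,.098],down(yaw+np.radians(d)))
    t=np.array(bot.current_ft_torque());print(d,t.round(3),np.round(bot.current_contact_force(),1))
    if d<3 and abs(t[2])>.3: break
bot.line_to([*G,.098],down(yaw+np.radians(d+2)))
print(bot.current_clock(),bot.current_opening()*92)
E
```

```text
3 [ 0.198  0.215 -0.111] [-0.2  1.2  4.9]
-5 [ 0.336  0.229 -0.058] [-0.9  2.3  6. ]
-15 [ 0.579  0.252 -0.071] [-0.7  3.5  6.4]
-25 [ 0.75   0.155 -0.005] [-0.5  4.5  6.5]
-33 [ 0.992  0.151 -0.006] [0.6 5.7 6.9]
-40 [ 1.036  0.145 -0.054] [0.2 7.6 5.9]
-44 [1.166 0.326 0.099] [-1.2  6.2  7.4]
-47 [1.158 0.617 0.176] [-3.4  7.2  8.8]
-50 [1.311 0.955 0.297] [-4.8  6.8  9.9]
-52 [1.403 1.284 0.473] [-6.2  8.6 11. ]
21.3583 29.14037371313033
```

The cap has reached its clockwise hard stop, so I'll lift gently while watching the force.

```bash
python3 - <<'E'
from wind import *
bot.set_gripper(0,50)
p=np.array(bot.current_ee_pos());ok=True
G=p[:2]
for z in(.101,.105,.110,.120):
    bot.line_to([*G,z],max_speed=.03);f=np.array(bot.current_contact_force());print(z,f.round(1),np.array(bot.current_ee_pos()).round(4))
    if f[2]<-15: ok=False;break
if ok:
    bot.line_to([*G,.205],max_speed=.08);bot.hold(.5)
    for n in("side","top"): cv2.imwrite(f"pics/{n}3.png",bot.read_camera(n)["pixels"])
    print(np.round(bot.current_contact_force(),2),bot.current_ee_pos(),bot.current_opening()*92,bot.current_grip_force())
    a=cv2.imread("pics/side3.png")[120:300,240:420];b=cv2.imread("pics/top3.png")[120:280,270:430]
    cv2.imwrite("pics/c3.png",np.hstack([cv2.resize(a,(400,400)),cv2.resize(b,(400,400))]))
print(bot.current_clock())
E
```

```text
0.101 [-0.4 -0.6 -0.8] [ 0.6063 -0.2104  0.1004]
0.105 [-1.3 -1.  -0.6] [ 0.6066 -0.2107  0.1051]
0.11 [ 0.2 -0.6 -0.6] [ 0.6067 -0.2105  0.1104]
0.12 [ 0.1 -0.7 -0.8] [ 0.6067 -0.2105  0.1203]
[ 0.78 -0.37 -0.41] [ 0.60652352 -0.21039004  0.20499198] 29.040718384082712 49.99966084957123
24.7417
```

View pics/c3.png

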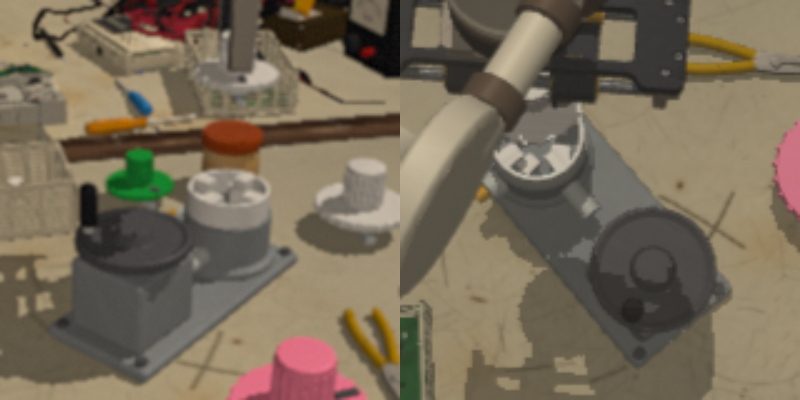

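The cap is held level at crop (235,75) and the neck is open at crop (228,185). The knob at crop (632,310) stands about 155° round from the hub, close to the 153° expected at the end stop. The bystanders look untouched.

```bash
python3 -c "
from workcell import bot
print(bot.job_done())"
```

```text
the job is handed in; nothing more can be done
None
```

The job is handed in, with no verdict returned: the handwheel is wound to its end stop, and the cap, which unlocks clockwise, is held level about 10 cm above the neck at 24.7 s, with the jar, tin and pliers left alone.

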